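# Strip a pellet die into its parking trays

### The arm

A 6-joint arm with a two-finger parallel gripper is mounted at the origin on a cart in front of the work surface, level with it; the furniture and walls round the work are solid. World frame = base frame: x ahead of the robot, y to its left, z up, the work surface at z = 0. Lengths are in m, angles in rad, forces in N, time in s.
With the tool pointing down it reaches from about 0.35 to 0.775 m from the base axis. Payload 7.3 kg.
Tool frame: the origin (TCP) lies on the centre line of the jaws, within the pads' length; the fingertips stand ahead of it and the grasp point (between the pads) lies 11 mm behind it (robot.nose_length is the z of the fingertips in the tool frame, in m); z points along the fingers, y is the line along which they close (so a half turn about z gives the same grasp; the last joint's range is limited). The gripper opens to 92 mm and grips with 3 to 60 N. Pads are 19 mm wide; open, the fingers measure 130 mm over their backs; the gripper's body (75 mm by 190 mm) begins 47 mm behind the grasp point.
Start: joints at [-1.378, 0.342, 1.524, -0, 1.275, -0.146], TCP at [0.175, -0.495, 0.235] pointing down, gripper open.
Joint ranges: [-2.53, 2.53], [-0.77, 2.02], [0.04, 2.7], [-1, 4.14], [0.28, 2.66], [-3.11, 3.11]. Speed limits (rad/s): [2.57, 2.57, 3.14, 3.14, 3.14, 3.14].

### API

Orientations are given as [roll, pitch, yaw] about the fixed x, y, z axes, in that order (R = Rz(yaw) Ry(pitch) Rx(roll)).
In Python, from cell import robot, cams gives the robot as it stands. The module is installed in compiled form; this text tells all that it offers.
- The arm moves only by the tool carry_out, never from a script. Its argument "deltas" is a list of rows, each a list of 7 numbers: the shift along the tool's x, y, z in cm, then the turn, a rotation vector about the tool's x, y, z in rad, then the opening, from 0 (shut) to 1 (fully open). A call has exactly 8 rows; each row shifts and turns the commanded pose from where the row before left it, along the tool's axes as they then stand; what a row does not reach is not made up. A row lasts 1/12 s, in which the tool goes at most 41.7 mm and 7.16 degrees, less where a joint would pass 70% of its speed; a pose out of reach is approached as far as the arm can. A call is refused whole if a number of a shift passes 4.17 or a number of a turn 0.125, either way. A call with a gripper value outside its range is refused whole. The fingers move at their own pace and stop on an object; "force" is the grip in N (left out, the last holds). Time passes only in rows, so rows that do not move let the fingers close, or fill a call up. It gives the time, the measured TCP pose, the force, the opening and the grip force at its end, in the units of the state.
- robot.observe(): the state, without advancing time (a new reading comes with each control period).
- cams.read_camera(name): name is "scene" or "side" or "wrist"; returns a dict with "image" (420x560x3 uint8, blue, green, red), "depth" (420x560 float32, m along the optical axis (not along the pixel's ray), 0 where there is no reading), "fx", "fy", "cx", "cy" (pixels), "D" ([k1, k2, p1, p2, k3] as OpenCV has them; the pictures are not rectified), "world_to_cam" (4x4, takes a point from world to camera coordinates). Camera axes: x right, y up, looking along -z (the intrinsics and any distortion apply to the point x, -y, -z); pixel columns grow to the right and rows downward; lengths in m; the calibration is good to about 2 mm. A picture is of the moment at which its call begins.
- robot.hand_in(): hands the job in; it is judged then, once.
The state is a dict: "time": time; "qpos": joint angles; "qvel": joint speeds; "joint_efforts": joint torques, N m; "tool_pos": TCP position; "tool_rot": TCP orientation; "contact_force": force on the tool from outside, world axes, zero at the start; "torque": the same for the moment, N m; "opening": finger opening in m; "grip_force": force on a finger pad.
Only numpy, scipy, OpenCV 4.12 (cv2) and the standard library are available. Lean on these libraries where they do the work, as an engineer would, in place of code of your own. Each camera call takes 0.05 s, during which the arm holds its last target. There are 200 camera calls.

### The job

Take the stacked pellet die apart and stand each of its four parts upright, flat on the floor of the grey tray that has its shape: the plunger on its shank in the small round tray, the hexagonal collar in the hexagonal tray, the square sleeve in the square tray and the round base in the large round tray. Set the parts down, do not drop them or knock them over, and leave the beaker and the bottle where they stand.

Things in the scene. Friction and masses are not known exactly. Their poses are not given: they have to be found in the camera images.
- die_plunger: Top part of the die stack, plain steel: a round head 28 mm in diameter and 20 mm tall with a dark spot on top, with a thinner round shank 16 mm in diameter and 20 mm long below it; 40 mm tall in all. The shank hangs in the collar's 20 mm bore, the head rests on the collar's top. Lift it straight up by at least 25 mm to clear. About 0.13 kg. Origin: centre of the shank's lower end (head from z = 20 to 40 mm); z up. It stands on its shank in its tray.
- die_collar: Second part from the top, plain steel hexagonal ring, 38 mm across flats, 22 mm tall, bore 20 mm, lying loose on the sleeve. About 0.14 kg. Origin: centre of its underside; z up; x is square to one of its six flats (flats every 60 degrees).
- die_sleeve: Third part from the top, dark steel square block 46 x 46 mm, 36 mm tall, with a 26 mm bore down its middle, lying loose on the base. About 0.40 kg. Origin: centre of its underside; z up; x and y are square to its sides.
- die_base: Lowest part of the stack, plain steel round disc 66 mm in diameter, 24 mm tall, standing on the bench. About 0.50 kg. Origin: centre of its underside; z up. The whole stack is 102 mm tall; base top at 24 mm, sleeve top at 60 mm, collar top at 82 mm over the bench.
- tray_big_round: Large round grey tray for the base, fixed on the bench: 92 mm outside, 86 mm inside its lip, floor 3 mm thick, top of the lip 6 mm over the bench. Origin: centre of its underside, on the bench.
- tray_square: Square grey tray for the square sleeve, fixed on the bench: 72 mm outside, 66 mm inside its lip (the sleeve fits in at any yaw), floor 3 mm thick, top of the lip 6 mm over the bench. Origin: centre of its underside.
- tray_hex: Hexagonal grey tray for the hexagonal collar, fixed on the bench: 64 mm across flats outside, 58 mm inside its lip (the collar fits in at any yaw), floor 3 mm thick, top of the lip 6 mm over the bench. Origin: centre of its underside.
- tray_small_round: Small round grey tray for the plunger, fixed on the bench: 46 mm outside, 40 mm inside its lip, floor 3 mm thick, top of the lip 6 mm over the bench. Origin: centre of its underside.
- glass_beaker: Empty glass beaker, 49 mm in diameter, 59 mm tall, standing loose near the work; a bystander. Origin: centre of its underside.
- reagent_bottle: Small reagent bottle with an orange screw cap, 56 mm in diameter, 112 mm tall, standing loose near the work; a bystander. Origin: centre of its underside.
There are look-alikes about, which are no part of the job. Leave any blue or red look-alike of the die_collar alone.

How it is judged:
At the end, for the whole second after the job is handed in: Each part is released, at rest and upright (within 0.06 rad) on the floor of its own tray (underside 1 to 4.8 mm over the bench, nominally 3), with its axis within 16 mm of the tray's centre (horizontal distance between die_plunger and tray_small_round below 0.016 m and z of die_plunger in the frame of tray_small_round between 0.001 and 0.0048 m and angle between each of die_plunger, die_collar, die_sleeve, die_base's own z axis and vertical below 0.06 rad and linear speed of each of die_plunger, die_collar, die_sleeve, die_base below 0.02 m/s and angular speed of each of die_plunger, die_collar, die_sleeve, die_base below 0.2 rad/s and contact force between each of die_plunger, die_collar, die_sleeve, die_base and the fingers below 0.1 N and horizontal distance between die_collar and tray_hex below 0.016 m and z of die_collar in the frame of tray_hex between 0.001 and 0.0048 m and horizontal distance between die_sleeve and tray_square below 0.016 m and z of die_sleeve in the frame of tray_square between 0.001 and 0.0048 m and horizontal distance between die_base and tray_big_round below 0.016 m and z of die_base in the frame of tray_big_round between 0.001 and 0.0048 m); the robot touches nothing.
It fails at once if a die part is dropped (falls freely at more than 0.7 m/s, a fall of about 25 mm) ((linear speed of die_plunger above 0.7 m/s and contact force between die_plunger and anything else below 0.05 N) or (linear speed of die_collar above 0.7 m/s and contact force between die_collar and anything else below 0.05 N) or (linear speed of die_sleeve above 0.7 m/s and contact force between die_sleeve and anything else below 0.05 N) or (linear speed of die_base above 0.7 m/s and contact force between die_base and anything else below 0.05 N)).
It fails at once if a die part is knocked over (leans more than 45 degrees) (angle between any of die_plunger, die_collar, die_sleeve, die_base's own z axis and vertical above 0.785 rad).
It fails at once if the beaker or the bottle is shifted more than 20 mm or tipped (distance of any of glass_beaker, reagent_bottle from where it was at the start of the episode above 0.02 m or angle between any of glass_beaker, reagent_bottle's own z axis and vertical above 0.3 rad).
It also fails if it takes over 112 s, if anything falls off the work surface, if the arm or the gripper's body presses on something with over 40 N, if the wrist force passes 120 N, or if a joint passes its speed limit or range.

## Working session

There is one attempt and no reset: what is moved stays moved. The work goes in short steps, Python scripts to look and compute and a tool call to move; the robot and the scene stay as the last step left them, time stands still between calls to the robot, and variables do not carry over. Pictures are saved under pics/ and viewed, at most 14 in all, crops included, and the job is handed in when it is done.

Besides the shell and the picture viewer there is one more tool, called in YAML: its name, and indented under it one key for each argument. carry_out: Moves the arm, as the interface text tells. Its arguments: {"type":"object","properties":{"deltas":{"type":"array","items":{"type":"array","items":{"type":"number"}}},"force":{"type":"number"}},"required":["deltas"]}

```bash
mkdir -p pics; cat > h.py <<'E'
import numpy as np, cv2
from cell import robot, cams
def grab(n):
    c=cams.read_camera(n); np.savez(f'{n}.npz',**c); return c
def load(n): return np.load(f'{n}.npz')
def world(c,u,v,z=None,d=None):
    K=np.array([[c['fx'],0,c['cx']],[0,c['fy'],c['cy']],[0,0,1.]])
    p=cv2.undistortPoints(np.array([[[u,v]]],float),K,c['D'])[0,0]
    ray=np.array([p[0],-p[1],-1.]); T=np.linalg.inv(c['world_to_cam'])
    o=T[:3,3]; r=T[:3,:3]@ray
    if z is not None: return o+r*(z-o[2])/r[2]
    if d is None: d=c['depth'][int(round(v)),int(round(u))]
    return o+r*d
E
python3 - <<'E'
from h import *
for n in('scene','side'):
    c=grab(n); cv2.imwrite(f'pics/{n}0.png',cv2.resize(c['image'],(784,588)))
    print(n,np.linalg.inv(c['world_to_cam']).round(3)[:3,3],c['fx'],c['D'])
s=robot.observe(); print(s['time'],s['tool_pos'],s['tool_rot'],s['opening'],robot.nose_length)
E
```

```text
scene [0.142 0.705 0.803] 460.6583536869819 [-0.10800646  0.          0.          0.          0.        ]
side [-0.035  0.712  0.574] 472.59881891896856 [-0.06088154  0.          0.          0.          0.        ]
0.1 [ 0.17443926 -0.49483355  0.23414121] [-3.14032583e+00 -1.57405981e-04  3.38816310e-01] 0.09181635623388383 0.008
```

View pics/scene0.png

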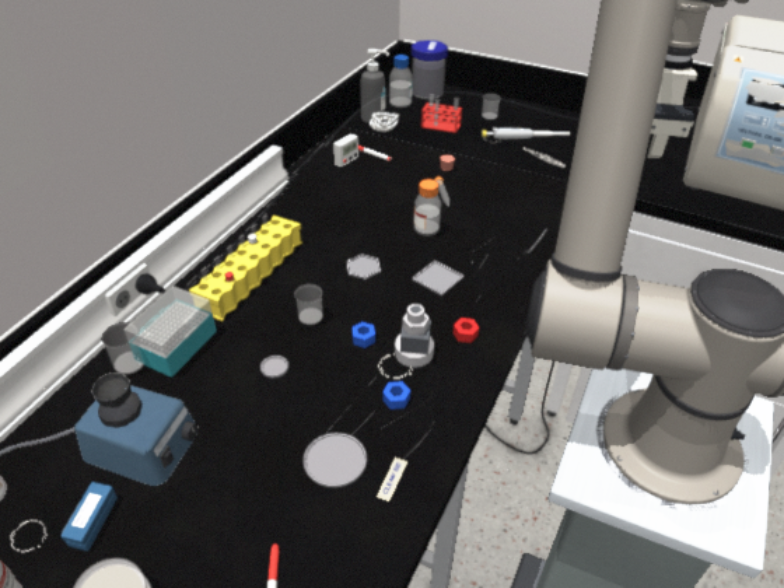

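View pics/side0.png

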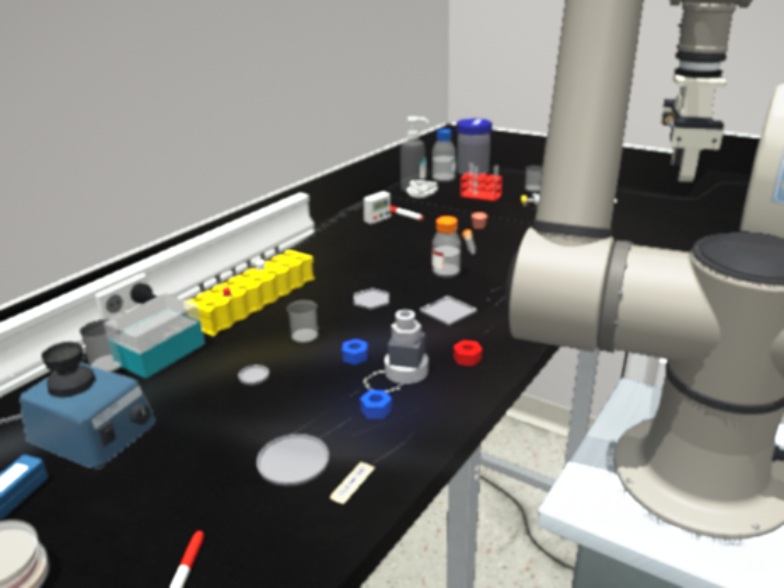

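The scene view (784-px picture) shows the stack with its top at (415,312) and its base at (413,348). The trays are big round (335,460), small round (274,366), hex (363,266) and square (438,277). The beaker stands at (309,305) and the bottle at (428,210), with blue and red nuts around the stack.

```bash
python3 - <<'E'
from h import *
c=load('scene')
def seg(name,u,v,zl,zh,r):
    # centroid of depth points near a seed in a height band
    u/=1.4;v/=1.4; p0=world(c,u,v,z=(zl+zh)/2); P=[]
    for y in range(int(v)-45,int(v)+45):
        for x in range(int(u)-45,int(u)+45):
            if 0<=y<420 and 0<=x<560 and c['depth'][y,x]>0:
                p=world(c,x,y)
                if zl<p[2]<zh and np.hypot(*(p-p0)[:2])<r:
                    b=c['image'][y,x].astype(int)
                    if b.max()-b.min()<35 and b.mean()>60: P.append(p)
    P=np.array(P); 
    print(name,'seed',p0.round(4),len(P), 'mid',((P.min(0)+P.max(0))/2).round(4),'ext',np.ptp(P,axis=0).round(3),'med',np.median(P,0).round(4)) if len(P) else print(name,p0,0)
    return P
seg('big',335,460,0,.012,.06);seg('small',274,366,0,.012,.035)
seg('hex',363,266,0,.012,.045);seg('sq',438,277,0,.012,.055)
seg('plunger',415,312,.096,.11,.03);seg('base',413,348,.018,.03,.045)
seg('beaker',309,290,.05,.065,.04);seg('bottle',428,186,.1,.12,.03)
for n,u,v in(('blue1',363,330),('red',466,325),('blue2',397,390)): print(n,world(c,u/1.4,v/1.4,z=.02).round(3))
P=world(c,415/1.4,311/1.4);print(P)
# tray square corners
for u,v in((413,277),(440,261),(464,276),(438,293)): print(world(c,u/1.4,v/1.4,z=.006).round(3))
E
```

```text
big seed [0.4456 0.2517 0.006 ] 1427 mid [0.4496 0.2464 0.0055] ext [0.095 0.097 0.011] med [0.4477 0.2494 0.0044]
small seed [0.6276 0.1367 0.006 ] 273 mid [0.6318 0.1332 0.0054] ext [0.051 0.05  0.011] med [0.6291 0.1357 0.005 ]
hex seed [ 0.6189 -0.1641  0.006 ] 340 mid [ 0.6216 -0.1691  0.0047] ext [0.077 0.078 0.009] med [ 0.6198 -0.1666  0.0036]
sq seed [ 0.4735 -0.1991  0.006 ] 510 mid [ 0.4763 -0.2014  0.0051] ext [0.089 0.097 0.01 ] med [ 0.4748 -0.2005  0.0038]
plunger seed [0.4321 0.008  0.103 ] 102 mid [0.4337 0.0032 0.1009] ext [0.027 0.028 0.01 ] med [0.4331 0.0057 0.1024]
base seed [0.4313 0.0114 0.024 ] 178 mid [0.4337 0.0062 0.0241] ext [0.065 0.059 0.012] med [0.4244 0.0217 0.0244]
beaker seed [ 0.6418 -0.0056  0.0575] 118 mid [0.6386 0.0037 0.0557] ext [0.048 0.049 0.011] med [ 0.6411 -0.002   0.055 ]
bottle seed [ 0.56   -0.3381  0.11  ] 1 mid [ 0.5426 -0.3508  0.1041] ext [0. 0. 0.] med [ 0.5426 -0.3508  0.1041]
blue1 [0.528 0.007 0.02 ]
red [ 0.373 -0.084  0.02 ]
blue2 [0.417 0.103 0.02 ]
[0.43324769 0.00547431 0.10256811]
[ 0.517 -0.177  0.006]
[ 0.489 -0.247  0.006]
[ 0.429 -0.225  0.006]
[ 0.455 -0.156  0.006]
```

```bash
python3 - <<'E'
from h import *
c=load('scene'); i=c['image'][170:350,180:360]; cv2.imwrite('pics/crop0.png',cv2.resize(i,(600,600),interpolation=cv2.INTER_CUBIC))
E
```

```text
(no output)
```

View pics/crop0.png

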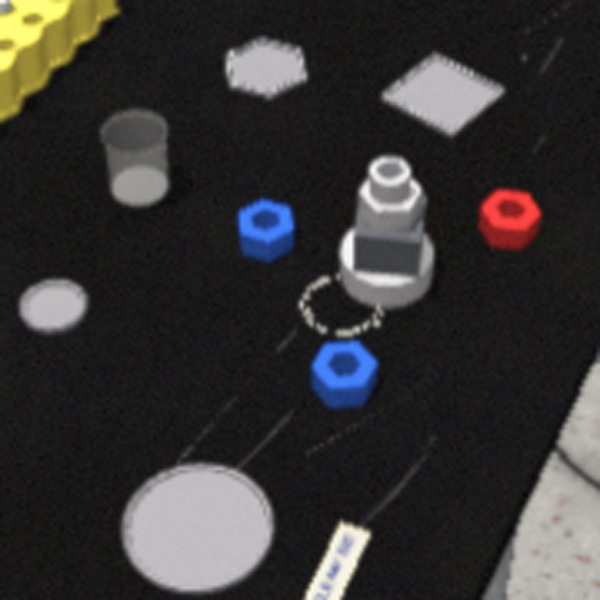

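carry_out:
  deltas:
    - [2.5,-2.4,-0.1,0,0,0,1]
    - [2.5,-2.4,-0.1,0,0,0,1]
    - [2.5,-2.4,-0.1,0,0,0,1]
    - [2.5,-2.4,-0.1,0,0,0,1]
    - [2.5,-2.4,-0.1,0,0,0,1]
    - [2.5,-2.4,-0.1,0,0,0,1]
    - [2.5,-2.4,-0.1,0,0,0,1]
    - [2.5,-2.4,-0.1,0,0,0,1]
  force: 20

```text
time: 0.77
tool_pos: [0.2996, -0.2459, 0.2426]
tool_rot: [-3.141, 0.0, 0.338]
contact_force: [-0.0, 0.5, 0.0]
opening: 0.0919
grip_force: 0.0
```

carry_out:
  deltas:
    - [2.5,-2.4,0,0,0,0.0424,1]
    - [2.5,-2.4,0,0,0,0.0424,1]
    - [2.4,-2.5,0,0,0,0.0424,1]
    - [2.3,-2.6,0,0,0,0.0424,1]
    - [2.2,-2.7,0,0,0,0.0424,1]
    - [2.1,-2.8,0,0,0,0.0424,1]
    - [2.0,-2.9,0,0,0,0.0424,1]
    - [0.6,-0.8,0,0,0,0.0424,1]

```text
time: 1.43
tool_pos: [0.4246, -0.0227, 0.2425]
tool_rot: [-3.14, -0.0, 0.001]
contact_force: [-1.0, -0.5, -0.2]
opening: 0.0915
grip_force: 0.0
```

```bash
python3 - <<'E'
from h import *
c=grab('wrist'); cv2.imwrite('pics/w1.png',cv2.resize(c['image'],(784,588)))
T=np.linalg.inv(c['world_to_cam']);print(T.round(3),c['fx']); print(robot.observe()['tool_pos'])
E
```

```text
[[ 0.     0.962  0.274  0.497]
 [-1.     0.    -0.001 -0.022]
 [-0.001 -0.274  0.962  0.392]
 [ 0.     0.     0.     1.   ]] 322.23638941820855
[ 0.42473941 -0.02310316  0.2424376 ]
```

View pics/w1.png

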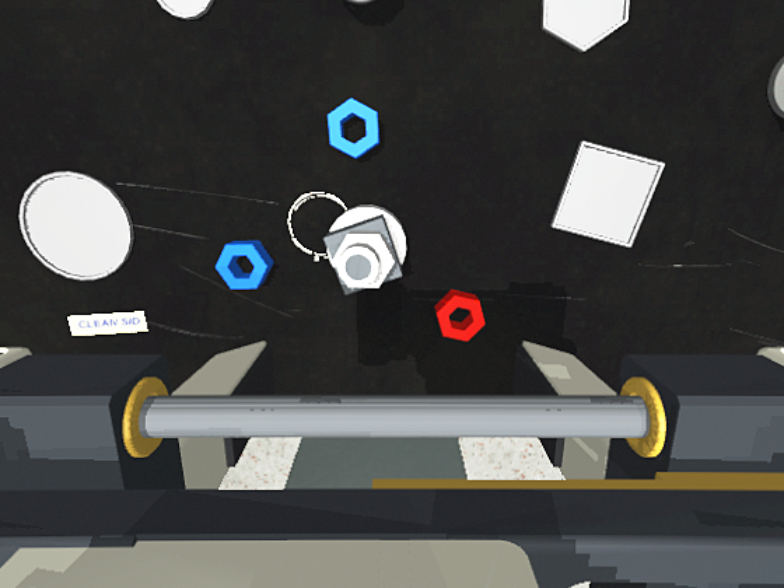

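The wrist view shows the plunger head at (359,264), the square sleeve rotated about it, the base disc behind at (370,240), blue nuts at (243,266) and (354,128), and the red nut at (460,316). An enlarged crop should give the yaws.

```bash
python3 - <<'E'
from h import *
c=load('wrist')
u0,v0=225,140;i=c['image'][v0:v0+75,u0:u0+75]; cv2.imwrite('pics/w1c.png',cv2.resize(i,(600,600),interpolation=cv2.INTER_CUBIC))
D=c['depth']; pts=np.array([[*world(c,x,y),x,y] for y in range(80,230) for x in range(0,480) if D[y,x]>0 ])
def band(lo,hi,cx,cy,r):
    p=pts[(pts[:,2]>lo)&(pts[:,2]<hi)&(np.hypot(pts[:,0]-cx,pts[:,1]-cy)<r)]; 
    if len(p)<5: print('none');return
    (m,rad)=cv2.minEnclosingCircle(p[:,:2].astype(np.float32)); r=cv2.minAreaRect(p[:,:2].astype(np.float32)*1000)
    print(len(p),p[:,:3].mean(0).round(4),'circ',np.round(m,4),round(rad,4),'rect',r)
print('plunger');band(.098,.108,.433,.005,.04)
print('collar');band(.077,.087,.433,.005,.05)
print('sleeve');band(.055,.065,.433,.005,.06)
print('base');band(.019,.028,.433,.005,.07)
g=pts.copy();im=c['image']
bright=np.array([im[int(y),int(x)].min()>120 for x,y in pts[:,3:]]);pts=pts[bright]
print('sq');band(-.003,.012,.475,-.2,.06);print('big');band(-.003,.012,.448,.249,.06)
E
```

```text
plunger
688 [0.4349 0.0013 0.1015] circ [0.4345 0.0013] 0.0139 rect ((434.50146484375, 1.3978767395019531), (26.926876068115234, 27.091754913330078), 40.433509826660156)
collar
539 [ 0.4389 -0.0052  0.0814] circ [ 4.344e-01 -4.000e-04] 0.0216 rect ((434.1966552734375, -0.5851688385009766), (42.346885681152344, 37.87234878540039), 88.96340942382812)
sleeve
592 [0.4385 0.0016 0.0595] circ [0.433  0.0005] 0.0319 rect ((432.7920837402344, 0.8897190093994141), (46.33414840698242, 46.1553840637207), 18.859628677368164)
base
595 [ 0.4507 -0.0057  0.0235] circ [0.4343 0.0007] 0.0328 rect ((442.7023010253906, 1.3568801879882812), (48.04957580566406, 65.32275390625), 4.798739433288574)
sq
3857 [ 0.4746 -0.2008  0.003 ] circ [ 0.4738 -0.2015] 0.0514 rect ((473.8529968261719, -201.48342895507812), (75.65363311767578, 73.39996337890625), 75.7490463256836)
big
4653 [0.4481 0.2505 0.0029] circ [0.4469 0.2522] 0.0494 rect ((445.845703125, 250.5349578857422), (93.09893798828125, 95.27857208251953), 68.3749771118164)
```

View pics/w1c.png

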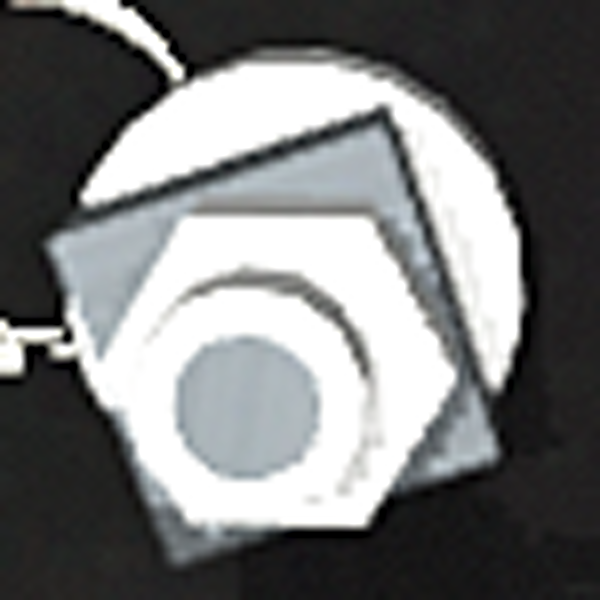

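Everything is consistent: heights 102/82/60/24 mm, sleeve yaw about 19°, collar flats facing ±x, and the square tray at about -14.5°. I'll start with the plunger.

carry_out:
  deltas:
    - [0.2,-0.5,1.0,0,0,0,1]
    - [0.2,-0.5,1.5,0,0,0,1]
    - [0.2,-0.5,2,0,0,0,1]
    - [0.2,-0.5,2,0,0,0,1]
    - [0.2,-0.4,2,0,0,0,1]
    - [0,0,2,0,0,0,0.8]
    - [0,0,1.5,0,0,0,0.6]
    - [0,0,0.5,0,0,0,0.5]

```text
time: 2.15
tool_pos: [0.4317, -0.0026, 0.1156]
tool_rot: [-3.141, 0.004, -0.0]
contact_force: [-0.2, -0.4, 0.1]
opening: 0.0762
grip_force: 0.0
```

carry_out:
  deltas:
    - [0,0,0,0,0,0,0.5]
    - [0,0,0,0,0,0,0.5]
    - [0,0,0,0,0,0,0.5]
    - [0,0,0,0,0,0,0.5]
    - [0,0,0,0,0,0,0.5]
    - [0,0,0,0,0,0,0.5]
    - [0,0,0,0,0,0,0.5]
    - [0,0,0,0,0,0,0.5]

```text
time: 2.82
tool_pos: [0.4335, -0.0024, 0.1179]
tool_rot: [3.141, -0.0, -0.0]
contact_force: [0.3, -1.1, -0.1]
opening: 0.0459
grip_force: 0.0
```

carry_out:
  deltas:
    - [0.1,-0.2,0.3,0,0,0,0.5]
    - [0,-0.17,0.5,0,0,0,0.5]
    - [0,0,0.7,0,0,0,0.5]
    - [0,0,0.6,0,0,0,0.5]
    - [0,0,0.4,0,0,0,0.5]
    - [0,0,0.09,0,0,0,0.5]
    - [0,0,0,0,0,0,0.5]
    - [0,0,0,0,0,0,0.4]

```text
time: 3.48
tool_pos: [0.4344, 0.0013, 0.0917]
tool_rot: [3.142, 0.0, -0.0]
contact_force: [0.2, 0.5, -0.5]
opening: 0.0426
grip_force: 0.0
```

carry_out:
  deltas:
    - [0,0,0,0,0,0,0.25]
    - [0,0,0,0,0,0,0.2]
    - [0,0,0,0,0,0,0.1]
    - [0,0,0,0,0,0,0.1]
    - [0,0,0,0,0,0,0.1]
    - [0,0,0,0,0,0,0.1]
    - [0,0,0,0,0,0,0.1]
    - [0,0,0,0,0,0,0.1]
  force: 20

```text
time: 4.15
tool_pos: [0.4346, 0.0013, 0.092]
tool_rot: [3.141, -0.0, -0.0]
contact_force: [-0.1, -0.6, 2.6]
opening: 0.0273
grip_force: 20.0
```

carry_out:
  deltas:
    - [0,0,-0.3,0,0,0,0.1]
    - [0,0,-0.6,0,0,0,0.1]
    - [0,0,-1,0,0,0,0.1]
    - [0,0,-1,0,0,0,0.1]
    - [0,0,-1.2,0,0,0,0.1]
    - [0,0,-1.2,0,0,0,0.1]
    - [0,0,-1,0,0,0,0.1]
    - [0,0,-0.7,0,0,0,0.1]

```text
time: 4.82
tool_pos: [0.4345, 0.0014, 0.163]
tool_rot: [3.141, -0.001, -0.0]
contact_force: [0.4, -0.1, -0.8]
opening: 0.0269
grip_force: 20.0
```

carry_out:
  deltas:
    - [1,-0.7,0,0,0,0,0.1]
    - [2,-1.5,0,0,0,0,0.1]
    - [3,-2,0,0,0,0,0.1]
    - [3,-2,0,0,0,0,0.1]
    - [3,-2,0,0,0,0,0.1]
    - [3,-2,0,0,0,0,0.1]
    - [2,-1.5,0,0,0,0,0.1]
    - [1,-0.7,0,0,0,0,0.1]

```text
time: 5.48
tool_pos: [0.6166, 0.1281, 0.1603]
tool_rot: [-3.141, 0.0, 0.001]
contact_force: [-1.0, 0.4, -1.4]
opening: 0.027
grip_force: 20.0
```

```bash
cat >> h.py <<'E'
def pts_of(c,step=1,bright=120):
    D=c['depth'];im=c['image']
    ys,xs=np.nonzero((D>0)&(im.min(2)>bright))
    return np.array([[*world(c,x,y),x,y] for x,y in zip(xs,ys)])
def band(p,lo,hi,cx,cy,r):
    p=p[(p[:,2]>lo)&(p[:,2]<hi)&(np.hypot(p[:,0]-cx,p[:,1]-cy)<r)]
    if len(p)<5: print('none');return
    m,rad=cv2.minEnclosingCircle(p[:,:2].astype(np.float32)); q=cv2.minAreaRect(p[:,:2].astype(np.float32)*1000)
    print(len(p),p[:,:3].mean(0).round(4),'circ',np.round(m,4),round(rad,4),'rect',np.round(q[0],1),np.round(q[1],1),round(q[2],1))
E
python3 - <<'E'
from h import *
c=grab('wrist'); cv2.imwrite('pics/w2.png',c['image']); s=robot.observe(); print(s['tool_pos'],s['opening'],s['grip_force'])
p=pts_of(c); band(p,-.003,.012,.629,.1355,.035); band(p,-.003,.012,.62,-.166,.045)
E
```

```text
[0.6171504  0.12849136 0.16021063] 0.027419373315938123 19.9999272369314
1787 [0.6279 0.1361 0.0031] circ [0.627  0.1363] 0.0242 rect [626.9 136.6] [46.8 46.2] 1.4
377 [ 0.6149 -0.1364  0.0037] circ [ 0.6154 -0.142 ] 0.0239 rect [ 613.9 -136.4] [47.5 11.6] 15.2
```

View pics/w2.png

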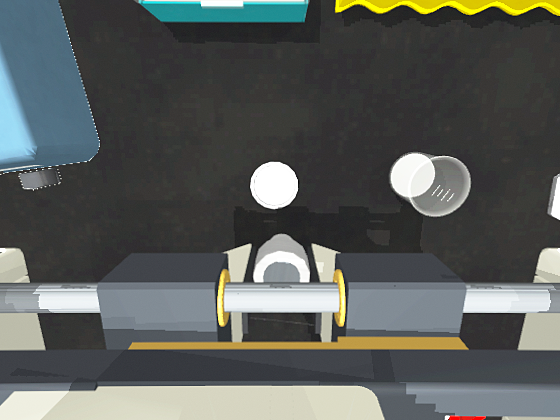

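The picture shows the plunger held upright between the fingers at (283,265), the small tray at (274,185), and the beaker clear at (430,185).

carry_out:
  deltas:
    - [0.6,-0.4,0.5,0,0,0,0.1]
    - [0.5,-0.35,1,0,0,0,0.1]
    - [0,0,2,0,0,0,0.1]
    - [0,0,2.5,0,0,0,0.1]
    - [0,0,2.5,0,0,0,0.1]
    - [0,0,1.5,0,0,0,0.1]
    - [0,0,0.8,0,0,0,0.1]
    - [0,0,0.2,0,0,0,0.1]

```text
time: 6.2
tool_pos: [0.624, 0.1323, 0.0494]
tool_rot: [3.141, 0.004, -0.001]
contact_force: [-0.6, -0.5, -0.8]
opening: 0.027
grip_force: 20.0
```

carry_out:
  deltas:
    - [0,0,0,0,0,0,0.1]
    - [0,0,0,0,0,0,0.1]
    - [0,0,0,0,0,0,0.1]
    - [0,0,0.1,0,0,0,0.1]
    - [0,0,0.1,0,0,0,0.1]
    - [0,0,0.1,0,0,0,0.1]
    - [0,0,0,0,0,0,0.1]
    - [0,0,0,0,0,0,0.1]

```text
time: 6.87
tool_pos: [0.6254, 0.1328, 0.0488]
tool_rot: [3.141, 0.0, -0.0]
contact_force: [-0.4, -0.0, -1.5]
opening: 0.0272
grip_force: 20.0
```

carry_out:
  deltas:
    - [0.2,-0.3,0.3,0,0,0,0.1]
    - [0,0,0.3,0,0,0,0.1]
    - [0,0,0.3,0,0,0,0.1]
    - [0,0,0.2,0,0,0,0.1]
    - [0,0,0.2,0,0,0,0.1]
    - [0,0,0.15,0,0,0,0.1]
    - [0,0,0.1,0,0,0,0.1]
    - [0,0,0,0,0,0,0.1]

```text
time: 7.53
tool_pos: [0.6275, 0.1357, 0.0333]
tool_rot: [3.142, -0.0, -0.0]
contact_force: [0.8, 0.2, -1.4]
opening: 0.0275
grip_force: 20.0
```

carry_out:
  deltas:
    - [0,0,0.05,0,0,0,0.1]
    - [0,0,0.03,0,0,0,0.1]
    - [0,0,0,0,0,0,0.1]
    - [0,0,0,0,0,0,0.1]
    - [0,0,0,0,0,0,0.35]
    - [0,0,0,0,0,0,0.4]
    - [0,0,0,0,0,0,0.5]
    - [0,0,0,0,0,0,0.5]

```text
time: 8.2
tool_pos: [0.6273, 0.1357, 0.0322]
tool_rot: [3.141, 0.0, -0.0]
contact_force: [-0.8, 0.2, -0.5]
opening: 0.0438
grip_force: 0.0
```

carry_out:
  deltas:
    - [0,0,-0.5,0,0,0,0.5]
    - [0,0,-1.5,0,0,0,0.5]
    - [0,0,-2,0,0,0,0.6]
    - [0,0,-2,0,0,0,0.8]
    - [0,0,-2,0,0,0,1]
    - [0,0,-2,0,0,0,1]
    - [0,0,-2,0,0,0,1]
    - [0,0,-0.5,0,0,0,1]

```text
time: 8.87
tool_pos: [0.629, 0.136, 0.1615]
tool_rot: [-3.141, -0.006, -0.0]
contact_force: [0.3, -0.2, 0.3]
opening: 0.0813
grip_force: 0.0
```

```bash
python3 - <<'E'
from h import *
c=grab('wrist'); cv2.imwrite('pics/w3.png',c['image']); s=robot.observe(); print(s['tool_pos'],s['contact_force'])
p=pts_of(c,bright=60); band(p,.038,.048,.627,.136,.03)
E
```

```text
[0.62887625 0.13592626 0.16078775] [-0.10491273  1.1934278   0.37216204]
769 [0.6281 0.136  0.0425] circ [0.6275 0.136 ] 0.0139 rect [627.5 136. ] [27.  26.6] 47.2
```

carry_out:
  deltas:
    - [-1,0.7,0,0,0,0,1]
    - [-2,1.5,0,0,0,0,1]
    - [-3,2,0,0,0,0,1]
    - [-3.3,2.3,0,0,0,0,1]
    - [-3.3,2.3,0,0,0,0,1]
    - [-3.3,2.3,0,0,0,0,1]
    - [-2.3,1.7,0,0,0,0,1]
    - [-1.1,0.8,0,0,0,0,1]

```text
time: 9.58
tool_pos: [0.4305, -0.0012, 0.1564]
tool_rot: [-3.142, 0.004, -0.002]
contact_force: [1.6, 0.9, 1.3]
opening: 0.0919
grip_force: 0.0
```

carry_out:
  deltas:
    - [0,0,0,0,0,-0.0655,1]
    - [0,0,0.4,0,0,-0.0655,1]
    - [0,0,0.7,0,0,-0.0655,1]
    - [0,0,0.7,0,0,-0.0655,1]
    - [0,0,0.7,0,0,-0.0655,1]
    - [0,0,0.7,0,0,-0.0655,0.8]
    - [0,0,0.5,0,0,-0.0655,0.7]
    - [0,0,0.3,0,0,-0.0655,0.7]

```text
time: 10.25
tool_pos: [0.4333, 0.0, 0.1159]
tool_rot: [-3.14, 0.002, 0.527]
contact_force: [-0.1, 0.2, 0.2]
opening: 0.0765
grip_force: 0.0
```

```bash
python3 - <<'E'
from h import *
c=grab('wrist'); cv2.imwrite('pics/w4.png',c['image']); s=robot.observe(); print(s['tool_pos'],s['tool_rot'])
p=pts_of(c,bright=50); band(p,.077,.087,.433,.005,.05);band(p,.055,.065,.433,.005,.06)
E
```

```text
[4.33132337e-01 2.08483513e-05 1.15678735e-01] [-3.13951945e+00  2.59349832e-03  5.30591843e-01]
2428 [0.4349 0.0006 0.0813] circ [ 0.4337 -0.    ] 0.0221 rect [ 4.338e+02 -1.000e-01] [44.  37.8] 29.0
1422 [0.4405 0.0092 0.0598] circ [0.4331 0.0013] 0.0322 rect [432.9   1.3] [46.6 46.2] 18.5
```

View pics/w4.png

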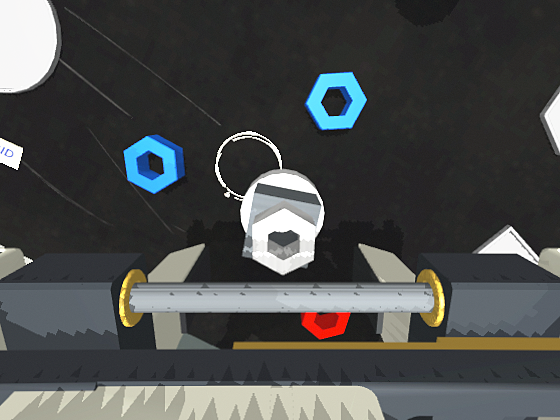

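The collar's flats at (250..315, 240) line up with the fingers and it is centred within 1 mm, so I'll grip it.

carry_out:
  deltas:
    - [0,0,0.4,0,0,0,0.7]
    - [0,0,0.7,0,0,0,0.7]
    - [0,0,0.8,0,0,0,0.7]
    - [0,0,0.8,0,0,0,0.7]
    - [0,0,0.7,0,0,0,0.7]
    - [0,0,0.5,0,0,0,0.7]
    - [0,0,0.2,0,0,0,0.6]
    - [0,0,0,0,0,0,0.55]

```text
time: 10.97
tool_pos: [0.4341, -0.0001, 0.0759]
tool_rot: [-3.141, 0.001, 0.523]
contact_force: [0.0, -0.9, 1.0]
opening: 0.055
grip_force: 0.0
```

carry_out:
  deltas:
    - [0,0,0,0,0,0,0.5]
    - [0,0,0,0,0,0,0.4]
    - [0,0,0,0,0,0,0.3]
    - [0,0,0,0,0,0,0.3]
    - [0,0,0,0,0,0,0.3]
    - [0,0,0,0,0,0,0.3]
    - [0,0,0,0,0,0,0.3]
    - [0,0,0,0,0,0,0.3]

```text
time: 11.63
tool_pos: [0.4347, -0.0002, 0.0768]
tool_rot: [3.141, -0.001, 0.524]
contact_force: [0.9, -0.6, 4.5]
opening: 0.0375
grip_force: 19.9
```

carry_out:
  deltas:
    - [0,0,-0.3,0,0,0,0.3]
    - [0,0,-0.6,0,0,0,0.3]
    - [0,0,-1,0,0,0,0.3]
    - [0,0,-1.5,0,0,0,0.3]
    - [0,0,-1.7,0,0,0,0.3]
    - [0,0,-1.7,0,0,0,0.3]
    - [0,0,-1.3,0,0,0,0.3]
    - [0,0,-0.7,0,0,0,0.3]

```text
time: 12.3
tool_pos: [0.4348, -0.0002, 0.1662]
tool_rot: [3.14, -0.002, 0.524]
contact_force: [-0.0, 0.3, -0.6]
opening: 0.0379
grip_force: 19.9
```

carry_out:
  deltas:
    - [0.3,1,0,0,0,0,0.3]
    - [0.7,2,0,0,0,0,0.3]
    - [1,3,0,0,0,0,0.3]
    - [1.1,3.5,0,0,0,0,0.3]
    - [1.1,3.5,0,0,0,0,0.3]
    - [1,3.5,0,0,0,0,0.3]
    - [0.7,2,0,0,0,0,0.3]
    - [0.2,1,0,0,0,0,0.3]

```text
time: 12.97
tool_pos: [0.5866, -0.1415, 0.1626]
tool_rot: [-3.142, 0.001, 0.522]
contact_force: [-1.9, -0.3, -1.3]
opening: 0.0381
grip_force: 19.9
```

```bash
python3 - <<'E'
from h import *
c=grab('wrist'); cv2.imwrite('pics/w5.png',c['image']); s=robot.observe(); print(s['tool_pos'],s['tool_rot'],s['opening'],s['grip_force'])
p=pts_of(c); band(p,-.003,.012,.62,-.166,.045)
E
```

```text
[ 0.58660973 -0.1420122   0.16247561] [3.14126338e+00 7.58500012e-04 5.21493746e-01] 0.037566808865965334 19.94562953710556
3826 [ 0.6196 -0.1653  0.003 ] circ [ 0.6189 -0.1662] 0.0373 rect [ 618.2 -165.6] [66.6 72.3] 33.3
```

View pics/w5.png

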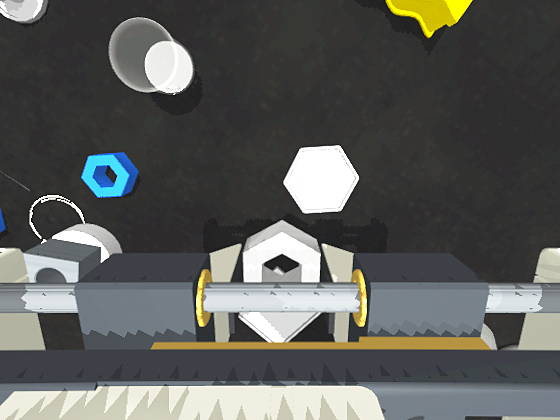

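The collar is held upright at (282,265), the hex tray is at (321,179), and the sleeve and base are undisturbed at left. Next I lower the collar.

carry_out:
  deltas:
    - [0.6,1.3,0.5,0,0,0,0.3]
    - [0.6,1.3,1,0,0,0,0.3]
    - [0.4,1.0,2,0,0,0,0.3]
    - [0,0,2.5,0,0,0,0.3]
    - [0,0,2.5,0,0,0,0.3]
    - [0,0,2,0,0,0,0.3]
    - [0,0,1.5,0,0,0,0.3]
    - [0,0,0.5,0,0,0,0.3]

```text
time: 13.68
tool_pos: [0.6142, -0.1609, 0.0355]
tool_rot: [-3.136, 0.004, 0.524]
contact_force: [-0.1, 0.1, -1.3]
opening: 0.0376
grip_force: 19.9
```

carry_out:
  deltas:
    - [0,0,0,0,0,0,0.3]
    - [0,0,0,0,0,0,0.3]
    - [0,0,0,0,0,0,0.3]
    - [0,0,0,0,0,0,0.3]
    - [0,0,0,0,0,0,0.3]
    - [0,0,0,0,0,0,0.3]
    - [0,0,0,0,0,0,0.3]
    - [0,0,0,0,0,0,0.3]

```text
time: 14.35
tool_pos: [0.6167, -0.1618, 0.0398]
tool_rot: [3.141, -0.0, 0.524]
contact_force: [0.3, 0.1, 0.4]
opening: 0.0379
grip_force: 19.9
```

carry_out:
  deltas:
    - [0,0.2,0.3,0,0,0,0.3]
    - [0,0.2,0.4,0,0,0,0.3]
    - [0,0,0.4,0,0,0,0.3]
    - [0,0,0.4,0,0,0,0.3]
    - [0,0,0.25,0,0,0,0.3]
    - [0,0,0.15,0,0,0,0.3]
    - [0,0,0.05,0,0,0,0.3]
    - [0,0,0,0,0,0,0.3]

```text
time: 15.02
tool_pos: [0.6186, -0.1651, 0.02]
tool_rot: [3.142, 0.0, 0.524]
contact_force: [0.7, 0.2, -1.5]
opening: 0.0381
grip_force: 19.9
```

carry_out:
  deltas:
    - [0,0,0,0,0,0,0.3]
    - [0,0,0,0,0,0,0.3]
    - [0,0,0.05,0,0,0,0.3]
    - [0,0,0,0,0,0,0.3]
    - [0,0,0,0,0,0,0.3]
    - [0,0,0,0,0,0,0.3]
    - [0,0,0,0,0,0,0.3]
    - [0,0,0,0,0,0,0.3]

```text
time: 15.68
tool_pos: [0.6187, -0.1652, 0.0199]
tool_rot: [3.141, -0.0, 0.524]
contact_force: [-1.7, 0.2, 4.0]
opening: 0.038
grip_force: 19.9
```

carry_out:
  deltas:
    - [0,0,0,0,0,0,0.5]
    - [0,0,0,0,0,0,0.6]
    - [0,0,0,0,0,0,0.65]
    - [0,0,0,0,0,0,0.65]
    - [0,0,0,0,0,0,0.65]
    - [0,0,-1,0,0,0,0.65]
    - [0,0,-2,0,0,0,0.65]
    - [0,0,-2,0,0,0,0.7]

```text
time: 16.35
tool_pos: [0.6181, -0.165, 0.0699]
tool_rot: [-3.14, 0.001, 0.524]
contact_force: [-0.1, 1.1, 1.0]
opening: 0.0622
grip_force: 0.0
```

carry_out:
  deltas:
    - [0,0,-2,0,0,0,1]
    - [0,0,-2,0,0,0,1]
    - [0,0,-2,0,0,0,1]
    - [0,0,-2,0,0,0,1]
    - [0,0,-1,0,0,0,1]
    - [0,0,-0.5,0,0,0,1]
    - [0,0,0,0,0,0,1]
    - [0,0,0,0,0,0,1]

```text
time: 17.02
tool_pos: [0.6182, -0.165, 0.1638]
tool_rot: [-3.141, 0.001, 0.524]
contact_force: [0.1, -0.3, -1.0]
opening: 0.0917
grip_force: 0.0
```

```bash
python3 - <<'E'
from h import *
c=grab('wrist'); cv2.imwrite('pics/w6.png',c['image']); s=robot.observe(); print(s['tool_pos'],s['tool_rot'])
p=pts_of(c,bright=60); band(p,.02,.03,.62,-.166,.03); q=p[(p[:,2]>.02)&(p[:,2]<.03)&(np.hypot(p[:,0]-.62,p[:,1]+.166)<.03)]; print(np.percentile(q[:,2],[10,50,90]))
E
```

```text
[ 0.61797039 -0.16494663  0.16323613] [-3.13996381e+00  1.38653705e-03  5.23628739e-01]
1079 [ 0.6184 -0.1644  0.0243] circ [ 0.6178 -0.1647] 0.0216 rect [ 617.8 -164.6] [43.  37.4] 30.6
[0.02337626 0.02441517 0.02532974]
```

carry_out:
  deltas:
    - [-0.3,-1,0,0,0,0,1]
    - [-0.8,-2.2,0,0,0,0,1]
    - [-1.3,-3.6,0,0,0,0,1]
    - [-1.3,-3.9,0,0,0,0,1]
    - [-1.3,-3.9,0,0,0,0,1]
    - [-1.3,-3.9,0,0,0,0,1]
    - [-1,-3.4,0,0,0,0,1]
    - [-0.4,-1.7,0,0,0,0,1]

```text
time: 17.73
tool_pos: [0.4295, 0.0031, 0.1632]
tool_rot: [-3.138, 0.004, 0.525]
contact_force: [0.3, -0.6, -0.1]
opening: 0.0915
grip_force: 0.0
```

carry_out:
  deltas:
    - [0,0,0.4,0,0,0.05,1]
    - [0,0,0.8,0,0,0.05,1]
    - [0,0,0.8,0,0,0.05,1]
    - [0,0,0.8,0,0,0.047,1]
    - [0,0,0.8,0,0,0,1]
    - [0,0,0.8,0,0,0,0.9]
    - [0,0,0.4,0,0,0,0.85]
    - [0,0,0,0,0,0,0.8]

```text
time: 18.4
tool_pos: [0.4331, 0.0008, 0.1153]
tool_rot: [-3.14, 0.002, 0.327]
contact_force: [-0.2, -0.1, 0.7]
opening: 0.0766
grip_force: 0.0
```

```bash
python3 - <<'E'
from h import *
c=grab('wrist'); s=robot.observe(); print(s['tool_pos'],s['tool_rot'])
p=pts_of(c,bright=50); band(p,.055,.065,.433,.005,.05);band(p,.019,.028,.433,.001,.05)
E
```

```text
[0.43351986 0.00071631 0.11589777] [-3.14094895e+00  1.38975605e-03  3.27237913e-01]
3471 [0.434  0.0016 0.0594] circ [0.4331 0.0013] 0.0325 rect [432.9   1.3] [46.4 46.2] 18.7
1722 [0.4443 0.0031 0.0236] circ [0.4344 0.0009] 0.033 rect [442.2   2.9] [49.2 64.9] 15.3
```

carry_out:
  deltas:
    - [0,0,0.4,0,0,0,0.8]
    - [0,0,1,0,0,0,0.8]
    - [0,0,1.5,0,0,0,0.8]
    - [0,0,1.6,0,0,0,0.8]
    - [0,0,1.4,0,0,0,0.8]
    - [0,0,1,0,0,0,0.8]
    - [0,0,0.5,0,0,0,0.75]
    - [0,0,0.1,0,0,0,0.7]

```text
time: 19.12
tool_pos: [0.4336, 0.0007, 0.0409]
tool_rot: [-3.141, 0.001, 0.327]
contact_force: [-0.3, -0.3, -0.2]
opening: 0.0667
grip_force: 0.0
```

carry_out:
  deltas:
    - [0,0,0,0,0,0,0.6]
    - [0,0,0,0,0,0,0.5]
    - [0,0,0,0,0,0,0.4]
    - [0,0,0,0,0,0,0.4]
    - [0,0,0,0,0,0,0.4]
    - [0,0,0,0,0,0,0.4]
    - [0,0,0,0,0,0,0.4]
    - [0,0,0,0,0,0,0.4]
  force: 30

```text
time: 19.78
tool_pos: [0.4344, 0.0006, 0.0421]
tool_rot: [3.141, -0.001, 0.327]
contact_force: [-0.6, 0.5, 7.0]
opening: 0.046
grip_force: 30.0
```

carry_out:
  deltas:
    - [0,0,-0.3,0,0,0,0.4]
    - [0,0,-0.6,0,0,0,0.4]
    - [0,0,-1,0,0,0,0.4]
    - [0,0,-1.5,0,0,0.115,0.4]
    - [0,0,-1.7,0,0,0.115,0.4]
    - [0,0,-1.5,0,0,0.115,0.4]
    - [0,0,-1,0,0,0.115,0.4]
    - [0,0,-0.5,0,0,0.115,0.4]

```text
time: 20.45
tool_pos: [0.434, 0.0007, 0.1239]
tool_rot: [3.142, -0.001, -0.254]
contact_force: [0.9, 0.1, -5.5]
opening: 0.0459
grip_force: 30.0
```

carry_out:
  deltas:
    - [0.3,0.7,0,0,0,0,0.4]
    - [0.8,1.5,0,0,0,0,0.4]
    - [1.2,2.5,0,0,0,0,0.4]
    - [1.3,2.8,0,0,0,0,0.4]
    - [1.3,2.8,0,0,0,0,0.4]
    - [1.2,2.5,0,0,0,0,0.4]
    - [0.8,1.5,0,0,0,0,0.4]
    - [0.3,0.7,0,0,0,0,0.4]

```text
time: 21.12
tool_pos: [0.4668, -0.1653, 0.1218]
tool_rot: [3.141, 0.0, -0.247]
contact_force: [0.4, -0.1, -4.3]
opening: 0.0458
grip_force: 30.0
```

```bash
python3 - <<'E'
from h import *
c=grab('wrist'); cv2.imwrite('pics/w7.png',c['image']); s=robot.observe(); print(s['tool_pos'],s['tool_rot'],s['opening'],s['grip_force'])
p=pts_of(c); band(p,-.003,.012,.474,-.2,.055)
E
```

```text
[ 0.46679289 -0.16519189  0.1218454 ] [ 3.14090711e+00  3.69504165e-04 -2.47781302e-01] 0.045722198682383274 29.99605268239975
6465 [ 0.478  -0.2024  0.0029] circ [ 0.4741 -0.1999] 0.0502 rect [ 474.2 -200.2] [71.8 71.6] 75.7
```

View pics/w7.png

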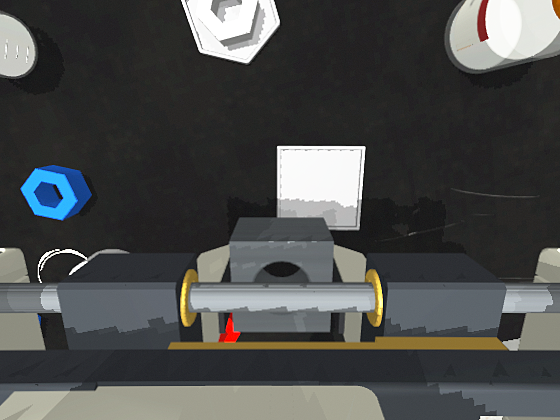

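The sleeve is held square at (282,250) and aligned with the square tray at (321,188). The bottle at (500,35) is well clear, and the collar sits in its hex tray at the top.

carry_out:
  deltas:
    - [0.6,1.2,0.3,0,0,0,0.4]
    - [0.6,1.2,0.8,0,0,0,0.4]
    - [0.4,0.8,1.5,0,0,0,0.4]
    - [0,0,1.8,0,0,0,0.4]
    - [0,0,1.8,0,0,0,0.4]
    - [0,0,1.5,0,0,0,0.4]
    - [0,0,0.8,0,0,0,0.4]
    - [0,0,0.3,0,0,0,0.4]

```text
time: 21.83
tool_pos: [0.4736, -0.1968, 0.0327]
tool_rot: [-3.141, 0.003, -0.247]
contact_force: [0.4, 0.2, -3.7]
opening: 0.046
grip_force: 30.0
```

carry_out:
  deltas:
    - [0,0,0,0,0,0,0.4]
    - [0,0,0,0,0,0,0.4]
    - [0,0,0,0,0,0,0.4]
    - [0,0,0,0,0,0,0.4]
    - [0,0,0,0,0,0,0.4]
    - [0,0,0,0,0,0,0.4]
    - [0,0,0,0,0,0,0.4]
    - [0,0,0,0,0,0,0.4]

```text
time: 22.5
tool_pos: [0.4745, -0.1974, 0.0347]
tool_rot: [3.141, -0.0, -0.248]
contact_force: [0.2, -0.7, -4.6]
opening: 0.0459
grip_force: 30.0
```

carry_out:
  deltas:
    - [0,0.25,0.2,0,0,0,0.4]
    - [0,0,0.3,0,0,0,0.4]
    - [0,0,0.3,0,0,0,0.4]
    - [0,0,0.25,0,0,0,0.4]
    - [0,0,0.15,0,0,0,0.4]
    - [0,0,0.1,0,0,0,0.4]
    - [0,0,0.06,0,0,0,0.4]
    - [0,0,0.04,0,0,0,0.4]

```text
time: 23.17
tool_pos: [0.4736, -0.1996, 0.0211]
tool_rot: [3.142, 0.0, -0.248]
contact_force: [-4.0, 2.1, 7.9]
opening: 0.046
grip_force: 30.0
```

carry_out:
  deltas:
    - [0,0,0,0,0,0,0.4]
    - [0,0,0,0,0,0,0.4]
    - [0,0,0,0,0,0,0.4]
    - [0,0,0,0,0,0,0.4]
    - [0,0,0,0,0,0,0.4]
    - [0,0,0,0,0,0,0.4]
    - [0,0,0,0,0,0,0.4]
    - [0,0,0,0,0,0,0.4]

```text
time: 23.83
tool_pos: [0.4736, -0.1996, 0.0211]
tool_rot: [3.141, 0.0, -0.248]
contact_force: [-4.1, 1.6, 5.7]
opening: 0.0459
grip_force: 30.0
```

Contact with the floor. Now I release, open and lift.

carry_out:
  deltas:
    - [0,0,0,0,0,0,0.6]
    - [0,0,0,0,0,0,0.7]
    - [0,0,0,0,0,0,0.75]
    - [0,0,0,0,0,0,0.75]
    - [0,0,0,0,0,0,0.75]
    - [0,0,-1,0,0,0,0.75]
    - [0,0,-2,0,0,0,0.75]
    - [0,0,-2,0,0,0,0.8]

```text
time: 24.5
tool_pos: [0.4735, -0.1996, 0.0711]
tool_rot: [-3.141, 0.001, -0.248]
contact_force: [0.2, -0.5, -0.1]
opening: 0.071
grip_force: 0.0
```

carry_out:
  deltas:
    - [0,0,-2,0,0,0,1]
    - [0,0,-2,0,0,0,1]
    - [0,0,-2,0,0,0,1]
    - [0,0,-1.5,0,0,0,1]
    - [0,0,-0.7,0,0,0,1]
    - [0,0,-0.3,0,0,0,1]
    - [0,0,0,0,0,0,1]
    - [0,0,0,0,0,0,1]

```text
time: 25.17
tool_pos: [0.4734, -0.1996, 0.1549]
tool_rot: [-3.141, 0.001, -0.248]
contact_force: [-0.5, -0.0, -0.2]
opening: 0.0919
grip_force: 0.0
```

```bash
python3 - <<'E'
from h import *
c=grab('wrist'); s=robot.observe(); print(s['tool_pos'],s['tool_rot'])
p=pts_of(c,bright=50); band(p,.033,.045,.474,-.2,.04)
q=p[(p[:,2]>.033)&(p[:,2]<.045)&(np.hypot(p[:,0]-.474,p[:,1]+.2)<.04)];A=np.c_[q[:,:2],np.ones(len(q))];print('slope',np.linalg.lstsq(A,q[:,2],rcond=None)[0])
E
```

```text
[ 0.47329766 -0.19945726  0.15456345] [-3.14109223e+00  1.80219420e-03 -2.48471357e-01]
2195 [ 0.4728 -0.1993  0.0384] circ [ 0.4719 -0.1992] 0.0324 rect [ 472.1 -199. ] [46. 47.] 76.6
slope [-0.00479709  0.0026065   0.04114234]
```

carry_out:
  deltas:
    - [-0.3,-0.7,0,0,0,0,1]
    - [-0.9,-1.8,0,0,0,0,1]
    - [-1.4,-3,0,0,0,0,1]
    - [-1.6,-3.4,0,0,0,0,1]
    - [-1.6,-3.4,0,0,0,0,1]
    - [-1.5,-3.3,0,0,0,0,1]
    - [-1,-2,0,0,0,0,1]
    - [-0.4,-0.9,0,0,0,0,1]

```text
time: 25.88
tool_pos: [0.4332, 0.0039, 0.1549]
tool_rot: [-3.141, 0.002, -0.246]
contact_force: [-0.5, 0.1, 0.7]
opening: 0.0921
grip_force: 0.0
```

carry_out:
  deltas:
    - [0,0,0.4,0,0,0,1]
    - [0,0,1,0,0,0,1]
    - [0,0,1.5,0,0,0,1]
    - [0,0,1.5,0,0,0,1]
    - [0,0,1,0,0,0,1]
    - [0,0,0.4,0,0,0,1]
    - [0,0,0,0,0,0,1]
    - [0,0,0,0,0,0,1]

```text
time: 26.55
tool_pos: [0.4353, 0.0002, 0.0974]
tool_rot: [3.141, 0.0, -0.249]
contact_force: [-0.5, 0.7, 0.6]
opening: 0.0919
grip_force: 0.0
```

```bash
python3 - <<'E'
from h import *
c=grab('wrist'); cv2.imwrite('pics/w8.png',c['image']); s=robot.observe(); print(s['tool_pos'],s['tool_rot'])
p=pts_of(c,bright=50); band(p,.019,.028,.434,.001,.04)
E
```

```text
[4.35459332e-01 3.48408069e-04 9.77803360e-02] [ 3.14147406e+00 -6.96887318e-04 -2.49092074e-01]
5992 [4.354e-01 4.000e-04 2.350e-02] circ [0.434  0.0007] 0.033 rect [434.2   0.9] [64.7 65.2] 73.4
```

View pics/w8.png

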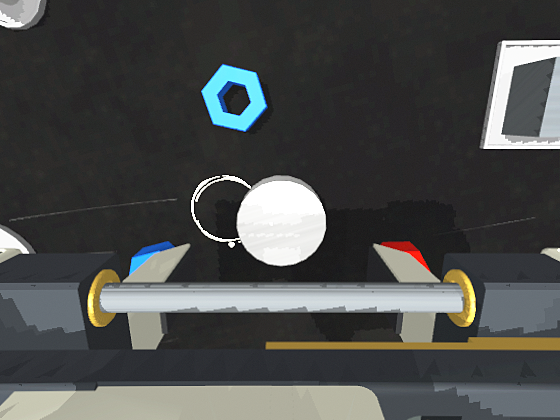

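The base disc at (281,221) is alone and centred, with both nuts outside the finger paths.

carry_out:
  deltas:
    - [-0.1,0,0.4,0,0,0,1]
    - [0,0,1,0,0,0,1]
    - [0,0,1.5,0,0,0,1]
    - [0,0,1.8,0,0,0,1]
    - [0,0,1.6,0,0,0,1]
    - [0,0,1.2,0,0,0,1]
    - [0,0,0.6,0,0,0,1]
    - [0,0,0.2,0,0,0,1]

```text
time: 27.27
tool_pos: [0.4337, 0.0012, 0.0139]
tool_rot: [3.141, 0.001, -0.248]
contact_force: [-0.5, 0.5, 0.5]
opening: 0.0915
grip_force: 0.0
```

carry_out:
  deltas:
    - [0,0,0,0,0,0,0.8]
    - [0,0,0,0,0,0,0.7]
    - [0,0,0,0,0,0,0.6]
    - [0,0,0,0,0,0,0.6]
    - [0,0,0,0,0,0,0.6]
    - [0,0,0,0,0,0,0.6]
    - [0,0,0,0,0,0,0.6]
    - [0,0,0,0,0,0,0.6]
  force: 40

```text
time: 27.93
tool_pos: [0.4344, 0.001, 0.015]
tool_rot: [3.141, -0.001, -0.248]
contact_force: [-1.1, -1.0, 6.2]
opening: 0.0647
grip_force: 40.0
```

carry_out:
  deltas:
    - [0,0,-0.3,0,0,0,0.6]
    - [0,0,-0.6,0,0,0,0.6]
    - [0,0,-1,0,0,0,0.6]
    - [0,0,-1.5,0,0,0,0.6]
    - [0,0,-1.8,0,0,0,0.6]
    - [0,0,-1.8,0,0,0,0.6]
    - [0,0,-1.3,0,0,0,0.6]
    - [0,0,-0.7,0,0,0,0.6]

```text
time: 28.6
tool_pos: [0.4342, 0.0012, 0.106]
tool_rot: [-3.141, -0.001, -0.248]
contact_force: [0.6, 0.3, -5.8]
opening: 0.065
grip_force: 40.0
```

carry_out:
  deltas:
    - [-0.2,-1,0,0,0,0,0.6]
    - [-0.5,-2,0,0,0,0,0.6]
    - [-0.7,-3,0,0,0,0,0.6]
    - [-0.8,-3.5,0,0,0,0,0.6]
    - [-0.8,-3.5,0,0,0,0,0.6]
    - [-0.7,-3.5,0,0,0,0,0.6]
    - [-0.4,-2,0,0,0,0,0.6]
    - [-0.2,-1,0,0,0,0,0.6]

```text
time: 29.27
tool_pos: [0.4391, 0.2039, 0.1033]
tool_rot: [3.141, 0.002, -0.246]
contact_force: [-0.8, 0.3, -4.4]
opening: 0.0647
grip_force: 40.0
```

```bash
python3 - <<'E'
from h import *
c=grab('wrist'); cv2.imwrite('pics/w9.png',c['image']); s=robot.observe(); print(s['tool_pos'],s['tool_rot'],s['opening'],s['grip_force'])
p=pts_of(c); band(p,-.003,.012,.447,.25,.06)
E
```

```text
[0.43928615 0.20410506 0.10343837] [-3.14144575e+00  1.67639284e-03 -2.45526412e-01] 0.06514567182532127 39.999039444023765
6375 [0.4611 0.2547 0.0029] circ [0.4466 0.2509] 0.0477 rect [459.8 257.4] [63.  94.7] 26.8
```

View pics/w9.png

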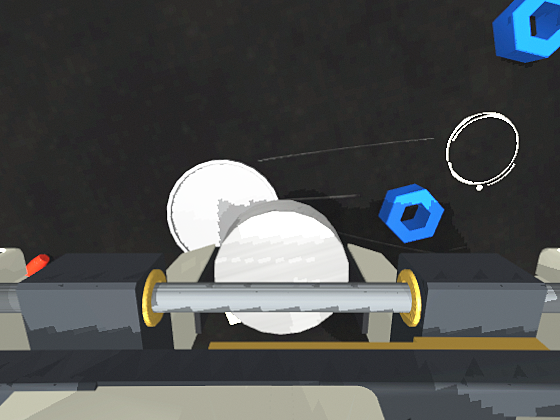

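The base is held level at (282,265), with the big tray behind it at (222,212). I'll move across and then down.

carry_out:
  deltas:
    - [-0.1,-1.4,0,0,0,0,0.6]
    - [-0.1,-1.6,0.2,0,0,0,0.6]
    - [-0.1,-1.2,0.6,0,0,0,0.6]
    - [-0.1,-0.6,1.3,0,0,0,0.6]
    - [0,0,1.6,0,0,0,0.6]
    - [0,0,1.6,0,0,0,0.6]
    - [0,0,1.1,0,0,0,0.6]
    - [0,0,0.5,0,0,0,0.6]

```text
time: 29.98
tool_pos: [0.4466, 0.2473, 0.033]
tool_rot: [3.139, 0.004, -0.249]
contact_force: [-0.4, -0.8, -5.8]
opening: 0.0651
grip_force: 40.0
```

carry_out:
  deltas:
    - [0,0,0,0,0,0,0.6]
    - [0,0,0,0,0,0,0.6]
    - [0,0,0,0,0,0,0.6]
    - [0,0,0,0,0,0,0.6]
    - [0,0,0,0,0,0,0.6]
    - [0,0,0,0,0,0,0.6]
    - [0,0,0,0,0,0,0.6]
    - [0,0,0,0,0,0,0.6]

```text
time: 30.65
tool_pos: [0.4483, 0.2483, 0.0357]
tool_rot: [-3.141, -0.0, -0.248]
contact_force: [0.0, 0.6, -6.3]
opening: 0.0646
grip_force: 40.0
```

carry_out:
  deltas:
    - [-0.2,-0.2,0.2,0,0,0,0.6]
    - [0,0,0.4,0,0,0,0.6]
    - [0,0,0.4,0,0,0,0.6]
    - [0,0,0.3,0,0,0,0.6]
    - [0,0,0.2,0,0,0,0.6]
    - [0,0,0.15,0,0,0,0.6]
    - [0,0,0.1,0,0,0,0.6]
    - [0,0,0.05,0,0,0,0.6]

```text
time: 31.32
tool_pos: [0.4466, 0.2506, 0.0181]
tool_rot: [3.141, 0.0, -0.248]
contact_force: [-4.2, -1.2, 8.2]
opening: 0.0648
grip_force: 40.0
```

carry_out:
  deltas:
    - [0,0,0,0,0,0,0.6]
    - [0,0,0,0,0,0,0.6]
    - [0,0,0,0,0,0,0.6]
    - [0,0,0,0,0,0,0.6]
    - [0,0,0,0,0,0,0.6]
    - [0,0,0,0,0,0,0.6]
    - [0,0,0,0,0,0,0.6]
    - [0,0,0,0,0,0,0.6]

```text
time: 31.98
tool_pos: [0.4466, 0.2506, 0.0181]
tool_rot: [3.141, -0.0, -0.248]
contact_force: [-5.0, -2.0, 6.2]
opening: 0.0648
grip_force: 40.0
```

carry_out:
  deltas:
    - [0,0,0,0,0,0,0.8]
    - [0,0,0,0,0,0,0.9]
    - [0,0,0,0,0,0,1]
    - [0,0,0,0,0,0,1]
    - [0,0,0,0,0,0,1]
    - [0,0,-1,0,0,0,1]
    - [0,0,-2,0,0,0,1]
    - [0,0,-2,0,0,0,1]

```text
time: 32.65
tool_pos: [0.4463, 0.2505, 0.0681]
tool_rot: [3.141, 0.001, -0.248]
contact_force: [0.8, 0.9, -0.2]
opening: 0.0919
grip_force: 0.0
```

carry_out:
  deltas:
    - [0,0,-2,0,0,0,1]
    - [0,0,-2,0,0,0,1]
    - [0,0,-2,0,0,0,1]
    - [0,0,-2,0,0,0,1]
    - [0,0,-1.5,0,0,0,1]
    - [0,0,-0.5,0,0,0,1]
    - [0,0,0,0,0,0,1]
    - [0,0,0,0,0,0,1]

```text
time: 33.32
tool_pos: [0.4465, 0.2506, 0.1672]
tool_rot: [3.141, 0.0, -0.248]
contact_force: [-1.0, -0.2, -0.5]
opening: 0.092
grip_force: 0.0
```

```bash
python3 - <<'E'
from h import *
c=grab('wrist'); s=robot.observe(); print(s['tool_pos'],s['qvel'].__len__())
p=pts_of(c,bright=50); band(p,.022,.034,.447,.25,.04)
c=grab('scene'); cv2.imwrite('pics/s1.png',cv2.resize(c['image'],(784,588)))
E
```

```text
[0.44618653 0.25050252 0.16667544] 6
3765 [0.4475 0.2504 0.0265] circ [0.4462 0.2506] 0.0331 rect [446.4 250.7] [64.5 65.4] 77.3
```

View pics/s1.png

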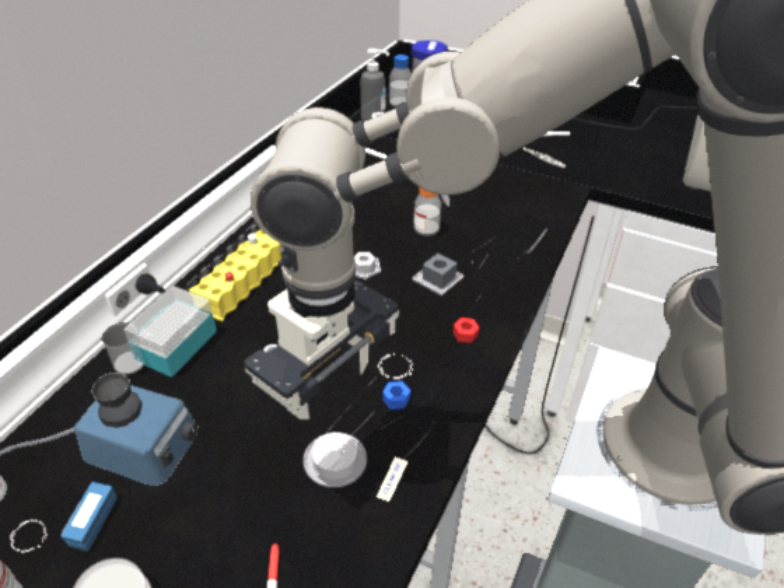

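The scene view shows the base in the large tray (335,458), the sleeve in the square tray (438,268) and the collar in the hex tray (364,262). The plunger was verified earlier, and the bottle is unmoved. The gripper is clear, so I hand in.

```bash
python3 -c "
from cell import robot
print(robot.hand_in())"
```

```text
the job is handed in; nothing more can be done
None
```

I took the die apart, set all four parts upright in their own trays, and handed the job in after about 33 s; `hand_in()` gave no verdict, but camera checks after each release put every part at its tray's centre and at the right height.

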